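# Wipe the offcuts off the scale pan

## Robot

A 7-joint arm with a two-finger parallel gripper is mounted at the origin on the work surface. World frame = base frame: x ahead of the robot, y to its left, z up, the work surface at z = 0. Lengths are in m, angles in rad, forces in N, time in s.
With the tool pointing down it reaches from about 0.4 to 0.85 m from the base axis. Payload 4.5 kg.
Tool frame: the origin (TCP) lies midway between the tips of the shut fingers; the grasp point (between the pads) lies 19 mm behind it; z points along the fingers, y is the line along which they close (so a half turn about z gives the same grasp; the last joint's range is limited). The gripper opens to 88 mm and grips with 3 to 60 N. Pads are 18 mm wide; open, the fingers measure 123 mm over their backs; the gripper's body (75 mm by 187 mm) begins 45 mm behind the grasp point.
Start: joints at [-1.247, 0.689, -0.195, 1.565, 0.157, 0.902, -0.215], TCP at [0.179, 0.599, 0.239] pointing down, gripper open.
Joint ranges: [-3.01, 3.01], [-0.46, 2.08], [-1.47, 1.51], [0.13, 2.56], [-1, 4.14], [0.04, 2.09], [-2.66, 2.66]. Speed limits (rad/s): [2.57, 2.57, 3.14, 3.14, 3.14, 3.14, 3.14].

## Interface

Orientations are given as a unit quaternion [x, y, z, w].
In Python, from plant import sensors, eyes, finish_job gives the robot as it stands.
- The arm moves only by the tool send_rows, never from a script. Its argument "rows" is text: rows parted by semicolons, each of 4 numbers parted by spaces: the shift along the tool's x, y, z normalised to -1 to 1, where 1 is 30 cm, then the turn about the tool's z normalised to -1 to 1, where 1 is 2 pi rad. A call has 1 to 10 rows; each row is the pose to reach, as a shift and turn from the pose commanded when the call began, along the tool's axes at that moment, turning the shorter way round; what a row does not reach only later rows make up. A row lasts 1/12 s, in which the tool goes at most 41.7 mm and 7.16 degrees, less where a joint would pass 70% of its speed; a pose out of reach is approached as far as the arm can. A call with a number of a shift or a turn outside -1 to 1 is refused whole. A call with a gripper value outside its range is refused whole. "jaw" is the closure, from -1 (fully open) to 1 (shut), set as the call begins (left out, the last holds). The fingers move at their own pace and stop on an object; "force" is the grip in N (left out, the last holds). Time passes only in rows, so rows that repeat a pose let the fingers close. It gives the time, the measured TCP pose, the force, the opening and the grip force at its end, in the units of the state.
- sensors.get_state(): the state, without advancing time (a new reading comes with each control period).
- eyes.snapshot(name): name is "scene" or "top" or "wrist"; returns (picture, depth): 400x640x3 uint8, red, green, blue; 400x640 float32, m along the optical axis (not along the pixel's ray), 0 where there is no reading.
- eyes.calibration(name): a dict with "fov_y" (degrees; the focal length in pixels is half the picture's height over the tangent of half this angle, whatever the lens; pixels are square), "cx", "cy" (the principal point, pixels), "world_from_camera" (4x4, takes a point from camera to world coordinates). Camera axes: x right, y down, z forward; pixel columns grow to the right and rows downward; lengths in m; the calibration is good to about 2 mm. A picture is of the moment at which its call begins: read the wrist's pose just before it. calibration takes no time and is no camera call; for the wrist camera it gives the pose at the moment of the call.
- finish_job(): hands the job in; it is judged then, once.
The state is a dict: "clock": time; "q": joint angles; "qd": joint speeds; "joint_torque": joint torques, N m; "tool_pos": TCP position; "eef_rot": TCP orientation; "contact_force": force on the tool from outside, world axes, zero at the start; "moment": the same for the moment, N m; "opening": opening from 0.0 (shut) to 1.0 (fully open); "finger_force": force on a finger pad.
Only numpy, scipy, OpenCV 4.12 (cv2) and the standard library are available. Lean on these libraries where they do the work, as an engineer would, in place of code of your own. Each camera call takes 0.05 s, during which the arm holds its last target. There are 200 camera calls.

## Task

Take the scraper block and wipe all five red offcuts off the scale's steel pan, over its open edge into the clear scrap tub below; move them with the scraper only, never with the gripper. Leave the brass check weight standing where it is on the pan. Then stand the scraper upright in the middle of its black mat again.

Things in the scene. Friction and masses are not known exactly. Their poses are not given: they have to be found in the camera images.
- scale: Low grey bench scale, fixed. Flat steel pan 280 mm (x) by 300 mm (y), top face 80 mm above the bench. Lips 14 mm high, 3 mm thick on three sides (-x, +x, +y); the -y edge, at y = -150 mm, is open and overhangs the scrap tub. A console lower than the pan juts out on the +x side. Origin: on the bench under the pan's centre; x, y along the pan's sides, z up.
- tub: Clear plastic scrap tub, fixed, empty: 320 mm (x) by 170 mm (y), 55 mm high, walls and floor 4 mm. Stands beside the scale with its near (+y) wall 20 to 28 mm in under the pan's open edge (the pan's underside is 66 mm above the bench). Origin: centre of its underside, on the bench; z up.
- mat: Flat black rubber mat, fixed, 110 mm (x) by 190 mm (y), 8 mm thick, on which the scraper stands. It lies to the robot's left, at either of two places, the other being taken by a tub of red rings. Origin: centre of its underside, on the bench; z up.
- scraper: Scraper block, loose, 250 g, standing on the mat: white plastic foot 150 mm long (x), 28 mm thick (y), 42 mm high, its flat underside the scraping face; on it a black grip 100 mm long (x), 22 mm thick (y), from 42 to 108 mm height, same mid-plane. Origin: centre of the foot's underside; x along its length, y through its thickness, z up. Grip it from above across y.
- weight: Brass knobbed check weight, loose, 400 g, 44 mm in diameter, 52 mm high, standing near the pan's closed (+y) end, across from the open edge. Origin: centre of its underside.
- offcut1: Red hard-plastic moulding offcut, loose, T-shaped, 56 by 45 mm, 14 mm thick, about 30 g, lying flat on the pan in front of the weight. Origin: at its middle, on its underside; no part of it is more than 35 mm from there.
- offcut2: Red hard-plastic moulding offcut, loose, L-shaped, 56 by 50 mm, 14 mm thick, about 30 g, lying flat on the pan in front of the weight. Origin: at its middle, on its underside; no part of it is more than 35 mm from there.
- offcut3: Red hard-plastic moulding offcut, loose, straight 62 mm bar with a wider part at one end, 28 mm wide, 14 mm thick, about 30 g, lying flat on the pan in front of the weight. Origin: at its middle, on its underside; no part of it is more than 35 mm from there.
- offcut4: Red hard-plastic moulding offcut, loose, cross, 60 by 46 mm, 14 mm thick, about 30 g, lying flat on the pan in front of the weight. Origin: at its middle, on its underside; no part of it is more than 35 mm from there.
- offcut5: Red hard-plastic moulding offcut, loose, U-shaped, 54 by 42 mm, 14 mm thick, about 30 g, lying flat on the pan in front of the weight. Origin: at its middle, on its underside; no part of it is more than 35 mm from there.
Mind the look-alikes: they are no part of the job. Leave any orange or purple look-alike of the offcut4 alone.

How it is judged:
On the way, in this order (a step that is already met when the one before it is completed fails the run):
1. the scraper, held in the gripper, is set down into the pan (underside less than 14 mm above it) (x of scraper in the frame of scale between -0.14 and 0.14 m and y of scraper in the frame of scale between -0.15 and 0.15 m and z of scraper in the frame of scale below 0.094 m and contact force between the fingers and scraper above 1 N), for 0.1 s.
2. all five offcuts are in the scrap tub while the scraper is still held (x of offcut1 in the frame of tub between -0.16 and 0.16 m and y of offcut1 in the frame of tub between -0.085 and 0.085 m and z of each of offcut1, offcut2, offcut3, offcut4, offcut5 in the frame of tub below 0.055 m and x of offcut2 in the frame of tub between -0.16 and 0.16 m and y of offcut2 in the frame of tub between -0.085 and 0.085 m and x of offcut3 in the frame of tub between -0.16 and 0.16 m and y of offcut3 in the frame of tub between -0.085 and 0.085 m and x of offcut4 in the frame of tub between -0.16 and 0.16 m and y of offcut4 in the frame of tub between -0.085 and 0.085 m and x of offcut5 in the frame of tub between -0.16 and 0.16 m and y of offcut5 in the frame of tub between -0.085 and 0.085 m and contact force between the fingers and scraper above 1 N), for 0.1 s.
At the end, for the whole second after the job is handed in: All five offcuts lie inside the scrap tub below its rim; the scraper stands upright (within 0.12 rad) on the mat, its origin within 35 mm (mat's x) and 45 mm (mat's y) of the mat's centre; the check weight stands upright within 12 mm of where it began; all are at rest (x of offcut1 in the frame of tub between -0.16 and 0.16 m and y of offcut1 in the frame of tub between -0.085 and 0.085 m and z of each of offcut1, offcut2, offcut3, offcut4, offcut5 in the frame of tub below 0.055 m and x of offcut2 in the frame of tub between -0.16 and 0.16 m and y of offcut2 in the frame of tub between -0.085 and 0.085 m and x of offcut3 in the frame of tub between -0.16 and 0.16 m and y of offcut3 in the frame of tub between -0.085 and 0.085 m and x of offcut4 in the frame of tub between -0.16 and 0.16 m and y of offcut4 in the frame of tub between -0.085 and 0.085 m and x of offcut5 in the frame of tub between -0.16 and 0.16 m and y of offcut5 in the frame of tub between -0.085 and 0.085 m and x of scraper in the frame of mat between -0.035 and 0.035 m and y of scraper in the frame of mat between -0.045 and 0.045 m and z of scraper in the frame of mat between 0.004 and 0.014 m and angle between scraper's own z axis and vertical below 0.12 rad and distance of weight from where it was at the start of the episode below 0.012 m and angle between weight's own z axis and vertical below 0.15 rad and linear speed of each of offcut1, offcut2, offcut3, offcut4, offcut5, scraper, weight below 0.02 m/s); the robot touches nothing.
It fails at once if the gripper or arm touches an offcut (more than 0.5 N) (contact force between any of the fingers, the arm and offcut1 above 0.5 N or contact force between any of the fingers, the arm and offcut2 above 0.5 N or contact force between any of the fingers, the arm and offcut3 above 0.5 N or contact force between any of the fingers, the arm and offcut4 above 0.5 N or contact force between any of the fingers, the arm and offcut5 above 0.5 N).
It fails at once if the check weight is shifted by more than 12 mm or tipped (distance of weight from where it was at the start of the episode above 0.012 m or angle between weight's own z axis and vertical above 0.15 rad).
It also fails if it takes over 54 s, if anything falls off the work surface, if the arm or the gripper's body presses on something with over 40 N, if the wrist force passes 120 N, or if a joint passes its speed limit or range.

## Working session

There is one attempt and no reset: what is moved stays moved. The work goes in short steps, Python scripts to look and compute and a tool call to move; the robot and the scene stay as the last step left them, time stands still between calls to the robot, and variables do not carry over. Pictures are saved under pics/ and viewed, at most 10 in all, crops included, and the job is handed in when it is done.

Besides the shell and the picture viewer there is one more tool, called after "Call:" as a command line: name --argument value ..., lists and objects as JSON in quotes. send_rows: Moves the arm, as the interface text tells. Scaled input: -1 to 1 covers 30 cm each way for a shift and 2 pi rad each way for a turn. Its arguments: {"type":"object","properties":{"rows":{"type":"string"},"jaw":{"type":"number"},"force":{"type":"number"}},"required":["rows"]}

```bash
mkdir -p pics; cat > h.py <<'E'
import numpy as np, cv2
from plant import sensors, eyes, finish_job
def snap(n):
    c=eyes.calibration(n); p,d=eyes.snapshot(n); return p,d,c
def pt(c,d,u,v,z=None):
    f=200/np.tan(np.radians(c["fov_y"])/2); T=np.array(c["world_from_camera"])
    r=np.array([(u-c["cx"])/f,(v-c["cy"])/f,1.])
    if z is None:
        w=np.median(d[v-1:v+2,u-1:u+2]); return (T[:3,:3]@(r*w)+T[:3,3])
    k=T[:3,:3]@r; return T[:3,3]+k*(z-T[2,3])/k[2]
def cloud(c,d):
    f=200/np.tan(np.radians(c["fov_y"])/2); T=np.array(c["world_from_camera"])
    v,u=np.mgrid[:400,:640]; P=np.stack([(u-c["cx"])/f*d,(v-c["cy"])/f*d,d],-1)
    return P@T[:3,:3].T+T[:3,3]
E
python3 - <<'E'
from h import *
for n in("top","scene"):
    p,d,c=snap(n); cv2.imwrite(f"pics/{n}0.png",p[:,:,::-1]); np.savez(f"{n}0.npz",p=p,d=d); print(n,c)
s=sensors.get_state(); print(s)
E
```

```text
top {'fov_y': 50.71086912103084, 'cx': 314.92916170926316, 'cy': 201.4670581374514, 'world_from_camera': array([[ 1.51427877e-02, -9.83687196e-01,  1.79248978e-01,
         4.40555872e-01],
       [-9.99884959e-01, -1.50543054e-02,  1.85394764e-03,
        -4.81629403e-03],
       [ 8.74764295e-04, -1.79256431e-01, -9.83801996e-01,
         9.89691223e-01],
       [ 0.00000000e+00,  0.00000000e+00,  0.00000000e+00,
         1.00000000e+00]])}
scene {'fov_y': 53.04984706308341, 'cx': 315.46416117505794, 'cy': 193.20789657304647, 'world_from_camera': array([[-0.43400735,  0.7460327 , -0.50504736,  1.18578541],
       [ 0.9008785 ,  0.36402173, -0.23644472,  0.26079509],
       [ 0.00745272, -0.55760505, -0.83007293,  0.98092968],
       [ 0.        ,  0.        ,  0.        ,  1.        ]])}
{'clock': 0.1, 'q': array([-1.24724126,  0.68986349, -0.19452451,  1.56624042,  0.15730017,
        0.90252819, -0.21509962]), 'qd': array([ 0.00010158, -0.00118433, -0.00022795, -0.00180209, -0.0005603 ,
       -0.00152138, -0.00102918]), 'joint_torque': array([-3.36335957e-03, -5.28495669e+01, -1.27158534e+00, -1.53837240e+01,
       -5.25798183e-02,  1.97923255e-03,  5.27826376e-05]), 'tool_pos': array([0.17845092, 0.59838253, 0.23801311]), 'eef_rot': array([ 1.44331490e-01,  9.89529051e-01, -8.22187820e-04, -5.64163572e-05]), 'contact_force': array([ 0.59396444,  0.75287003, -0.08664006]), 'moment': array([-0.03909008,  0.03750268, -0.03247143]), 'finger_force': 0.0, 'opening': 1.0004381899963617}
```

View pics/top0.png

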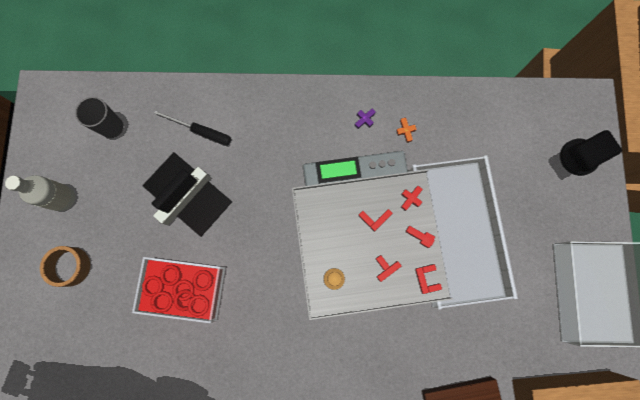

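View pics/scene0.png

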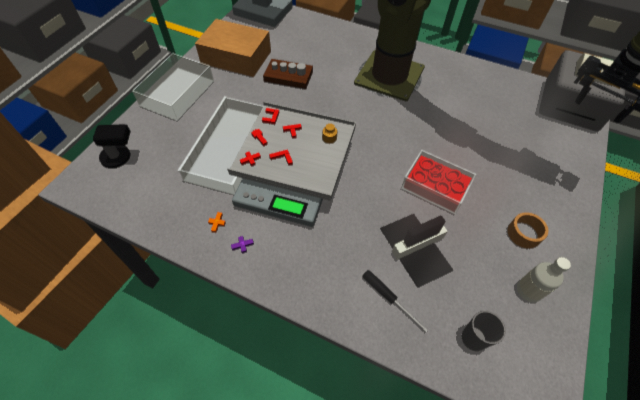

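Top view: the scraper (white foot, black grip) stands on the black mat at about (182,195). The pan is at (370,245), with its open edge to the right over the tub at (465,230). The red offcuts are at (412,198), (375,219), (421,237), (387,268) and (428,279), and the brass weight is at (334,279). Possible mix-ups are the purple cross (365,118), orange cross (406,130), red rings tub (180,290), black stand (590,155) and the second clear tub (600,293). The targets are the scraper on the mat and the tub under the pan.

```bash
python3 - <<'E'
from h import *
z=np.load("top0.npz");p,d=z["p"],z["d"]; c=eyes.calibration("top"); P=cloud(c,d)
a=cv2.resize(p[140:250,120:250],None,fx=3,fy=3,interpolation=2); b=cv2.resize(p[140:330,280:530],None,fx=3,fy=3,interpolation=2)
cv2.imwrite("pics/crop.png",np.hstack([cv2.copyMakeBorder(a,0,570-330,0,0,0)[:, :],b])[:, :1140][:, :, ::-1][::1,::1])
im=cv2.imread("pics/crop.png"); cv2.imwrite("pics/crop.png",cv2.resize(im,(800,400)))
hsv=cv2.cvtColor(p,cv2.COLOR_RGB2HSV)
def rect(m,name):
    q=P[m][:,:2].astype(np.float32); r=cv2.minAreaRect(q); print(name,m.sum(),np.round(r[0],4),np.round(r[1],4),round(r[2],1),"z",np.median(P[m][:,2]).round(4))
roi=np.zeros((400,640),bool); roi[140:250,120:250]=1
rect(roi&(P[...,2]>.105)&(P[...,2]<.13),"grip top")
rect(roi&(P[...,2]>.043)&(P[...,2]<.056),"foot top")
mm=roi&(P[...,2]<.014)&(p.max(2)<45); rect(mm,"mat")
roi=np.zeros((400,640),bool); roi[140:330,280:530]=1
lip=roi&(P[...,2]>.088)&(P[...,2]<.1)
red=roi&(hsv[...,1]>150)&((hsv[...,0]<6)|(hsv[...,0]>172))&(p[...,0]>120)
pan=roi&(P[...,2]>.074)&(P[...,2]<.086)&~red; n,l,st,ce=cv2.connectedComponentsWithStats(pan.astype(np.uint8)); rect(l==1+st[1:,4].argmax(),"pan")
n,l,st,ce=cv2.connectedComponentsWithStats(red.astype(np.uint8))
for i in range(1,n):
    if st[i,4]>60: rect(l==i,"red%s"%ce[i].round())
w=roi&(hsv[...,0]>10)&(hsv[...,0]<25)&(hsv[...,1]>120); rect(w&(P[...,2]>.1),"weight")
# pan corners by hand pixel
for u,v in((293,188),(310,319),(450,299),(430,172)): print((u,v),pt(c,d,u,v,.09).round(4))
for u,v in((414,165),(488,157),(516,297),(440,307)): print("tub",(u,v),pt(c,d,u,v,.055).round(4))
for u,v in((174,153),(142,188),(204,236),(232,203)): print("mat",(u,v),pt(c,d,u,v,.008).round(4))
E
```

```text
grip top 536 [0.6234 0.3041] [0.0234 0.0989] 50.5 z 0.1159
foot top 421 [0.6231 0.3048] [0.029  0.1497] 51.3 z 0.0504
mat 2259 [0.6779 0.2669] [0.1887 0.2171] 50.8 z 0.0086
pan 15730 [ 0.519  -0.1222] [0.2751 0.2973] 8.8 z 0.0805
red[412. 198.] 236 [ 0.6155 -0.2118] [0.0397 0.0529] 18.9 z 0.0942
red[375. 219.] 237 [ 0.5222 -0.0757] [0.0466 0.2157] 45.3 z 0.0943
red[422. 236.] 244 [ 0.5341 -0.2269] [0.0606 0.0267] 60.4 z 0.0942
red[387. 268.] 241 [ 0.4481 -0.097 ] [0.0479 0.1787] 19.7 z 0.0945
red[426. 279.] 304 [ 0.4303 -0.1362] [0.054  0.2579] 7.4 z 0.0943
weight 321 [ 0.4446 -0.0382] [0.054 0.04 ] 60.4 z 0.117
(293, 188) [0.6336 0.0451 0.09  ]
(310, 319) [0.358  0.0033 0.09  ]
(450, 299) [ 0.4026 -0.2871  0.09  ]
(430, 172) [ 0.6741 -0.2547  0.09  ]
tub (414, 165) [ 0.6991 -0.2284  0.055 ]
tub (488, 157) [ 0.7207 -0.3988  0.055 ]
tub (516, 297) [ 0.4075 -0.4411  0.055 ]
tub (440, 307) [ 0.384  -0.2759  0.055 ]
mat (174, 153) [0.7331 0.339  0.008 ]
mat (142, 188) [0.6457 0.4086 0.008 ]
mat (204, 236) [0.5337 0.2541 0.008 ]
mat (232, 203) [0.6127 0.1929 0.008 ]
```

View pics/crop.png

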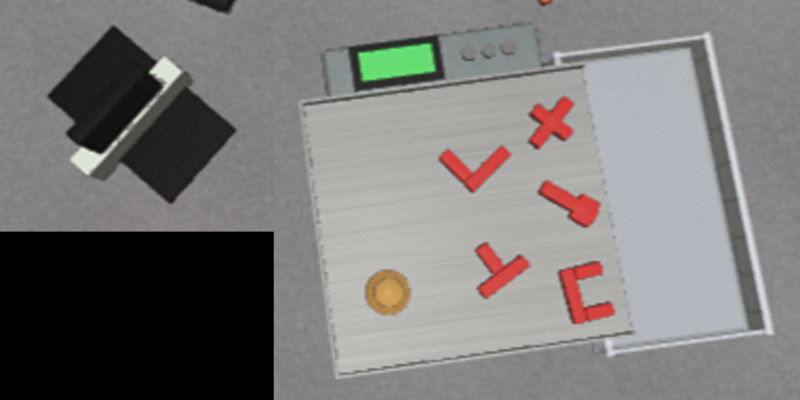

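The crop confirms the choice: the white foot with black grip on the mat, and five red pieces on the pan, clear of the weight.

```bash
cat >> h.py <<'E'
from scipy.spatial.transform import Rotation as Ro
C=np.array([.518,-.1228]); A=np.radians(8.7); EX=np.array([np.cos(A),np.sin(A)]); EY=np.array([-EX[1],EX[0]])
def sc(w): w=np.asarray(w)[...,:2]-C; return np.stack([w@EX,w@EY],-1)
def ws(x,y): return C+x*EX+y*EY
def rel(targets,yaw=None,frm=None):
    s=sensors.get_state(); R=Ro.from_quat(s["eef_rot"]).as_matrix(); p=s["tool_pos"] if frm is None else frm
    h=np.degrees(np.arctan2(R[1,1],R[0,1])); print("pos",s["tool_pos"].round(4),"yaw_y",h.round(2),"tilt",R[2].round(4),"q",s["q"].round(2),"t",s["clock"],"grip",s["finger_force"],s["opening"])
    for t in targets:
        t=np.asarray(t,float); dy=0 if yaw is None else -((yaw-h+90)%180-90)/360
        print(t.round(4),"->",(R.T@(t-p)/.3).round(4),round(dy,4))
E
python3 - <<'E'
from h import *
z=np.load("top0.npz");p,d=z["p"],z["d"]; c=eyes.calibration("top"); P=cloud(c,d)
hsv=cv2.cvtColor(p,cv2.COLOR_RGB2HSV)
S=sc(P)
red=(hsv[...,1]>150)&((hsv[...,0]<6)|(hsv[...,0]>172))&(p[...,0]>120)&(P[...,2]>.088); red[:, :280]=0
n,l,st,ce=cv2.connectedComponentsWithStats(red.astype(np.uint8))
for i in range(1,n):
    if st[i,4]>60: q=S[l==i]; print(ce[i].round(),"x",np.percentile(q[:,0],[2,98]).round(3),"y",np.percentile(q[:,1],[2,98]).round(3))
w=(hsv[...,0]>10)&(hsv[...,0]<25)&(hsv[...,1]>120)&(P[...,2]>.085); w[:, :300]=0; w[:,400:]=0; w[:200]=0
q=S[w]; print("weight",np.percentile(q,[2,50,98],axis=0).round(3))
lip=(P[...,2]>.0885)&(P[...,2]<.1)&~red&~w; lip[:,:280]=0; lip[:,460:]=0; q=S[lip]; print("lips",np.percentile(q,[1,99],axis=0).round(3))
m=[.4,.44,.238]; rel([m,[.6233,.3045,.238]],51.3)
E
```

```text
[412. 198.] x [0.064 0.102] y [-0.124 -0.082]
[375. 219.] x [0.028 0.064] y [-0.051  0.013]
[422. 236.] x [-0.023  0.02 ] y [-0.132 -0.083]
[387. 268.] x [-0.079 -0.034] y [-0.05  -0.005]
[426. 279.] x [-0.117 -0.065] y [-0.127 -0.086]
weight [[-0.083  0.071]
 [-0.064  0.09 ]
 [-0.046  0.109]]
lips [[-0.139 -0.141]
 [ 0.141  0.152]]
pos [0.1785 0.5984 0.238 ] yaw_y 73.4 tilt [-1.0e-04 -1.6e-03 -1.0e+00] q [-1.25  0.69 -0.19  1.57  0.16  0.9  -0.22] t 0.1 grip 0.0 1.0004381899963617
[0.4   0.44  0.238] -> [-8.585e-01 -2.950e-01  6.000e-04] 0.0614
[0.6233 0.3045 0.238 ] -> [-1.7009e+00 -5.1520e-01  1.1000e-03] 0.0614
```

Call:
send_rows --rows "-0.858 -0.295 0 0.061;-0.858 -0.295 0 0.061;-0.858 -0.295 0 0.061;-0.858 -0.295 0 0.061;-0.858 -0.295 0 0.061;-0.858 -0.295 0 0.061;-0.858 -0.295 0 0.061;-0.858 -0.295 0 0.061;-0.858 -0.295 0 0.061" --jaw -1 --force 40

```text
clock: 0.85
tool_pos: [0.4012, 0.4392, 0.2383]
eef_rot: [0.332, 0.943, -0.0, 0.0]
contact_force: [-0.2, 0.3, 0.4]
opening: 0.996
finger_force: 0.0
```

```bash
python3 -c "
from h import *
rel([[.6233,.3045,.2]],51.3)"
```

```text
pos [0.4012 0.4392 0.2383] yaw_y 51.23 tilt [-3.e-04 -8.e-04 -1.e+00] q [-0.84  0.65 -0.12  1.66  0.09  0.84 -0.1 ] t 0.85 grip 0.0 0.9964660538753991
[0.6233 0.3045 0.2   ] -> [-0.8582  0.1138  0.128 ] -0.0002
```

Call:
send_rows --rows "-0.858 0.114 0.128 0;-0.858 0.114 0.128 0;-0.858 0.114 0.128 0;-0.858 0.114 0.128 0;-0.858 0.114 0.128 0;-0.858 0.114 0.128 0;-0.858 0.114 0.128 0;-0.858 0.114 0.128 0;-0.858 0.114 0.128 0"

```text
clock: 1.6
tool_pos: [0.621, 0.3088, 0.1997]
eef_rot: [0.33, 0.944, 0.0, -0.001]
contact_force: [0.2, 0.5, 0.1]
opening: 1.003
finger_force: 0.0
```

```bash
python3 - <<'E'
from h import *
rel([[.6233,.3045,.078]],51.3)
p,d,c=snap("wrist"); cv2.imwrite("pics/w1.png",p[:,:,::-1]); P=cloud(c,d)
for lo,hi in((.1,.13),(.043,.06)):
    m=(P[...,2]>lo)&(P[...,2]<hi)&(np.hypot(P[...,0]-.623,P[...,1]-.304)<.09); r=cv2.minAreaRect(P[m][:,:2].astype(np.float32)); print(m.sum(),r)
E
```

```text
pos [0.621  0.3088 0.1997] yaw_y 51.52 tilt [ 2.7e-03 -3.0e-04 -1.0e+00] q [-0.46  0.83 -0.14  1.37  0.12  0.95  0.28] t 1.6 grip 0.0 1.0028450222219922
[0.6233 0.3045 0.078 ] -> [-0.0159 -0.0064  0.4055] 0.0006
2965 ((0.6239789128303528, 0.30448395013809204), (0.022030485793948174, 0.09868990629911423), 50.99338912963867)
801 ((0.6093975901603699, 0.3167978525161743), (0.027627844363451004, 0.10963843017816544), 52.21509552001953)
```

View pics/w1.png

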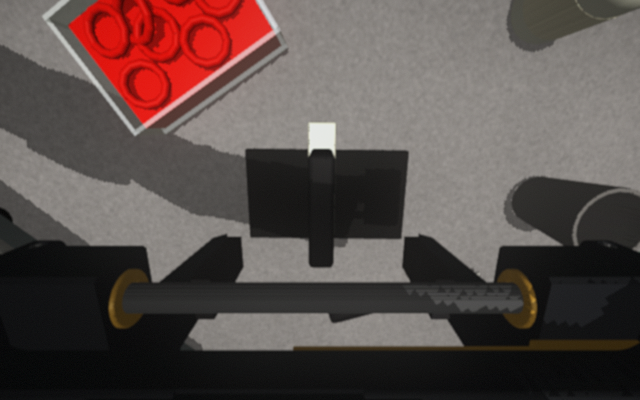

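The wrist view shows the grip (320,210) centred between the open fingers (228/418, 260), and the measured centre agrees. I'm descending.

Call:
send_rows --rows "-0.008 -0.005 0.1 0;-0.01 -0.005 0.2 0;-0.01 -0.005 0.3 0;-0.01 -0.005 0.4 0;-0.01 -0.005 0.4 0;-0.01 -0.005 0.4 0;-0.01 -0.005 0.4 0"

```text
clock: 2.23
tool_pos: [0.6238, 0.3064, 0.0824]
eef_rot: [0.329, 0.944, 0.001, 0.0]
contact_force: [0.7, 0.9, 0.9]
opening: 1.002
finger_force: 0.0
```

```bash
python3 -c "
from h import *
rel([[.6237,.3045,.078]],51.1)"
```

```text
pos [0.6238 0.3064 0.0824] yaw_y 51.57 tilt [ 1.0e-04  3.1e-03 -1.0e+00] q [-0.46  0.97 -0.12  1.45  0.15  0.73  0.26] t 2.2333 grip 0.0 1.0015045577232173
[0.6237 0.3045 0.078 ] -> [-0.0036 -0.0053  0.0147] 0.0013
```

Call:
send_rows --rows "-0.003 -0.005 0.014 0.001;-0.003 -0.005 0.014 0.001;-0.003 -0.005 0.014 0.001;-0.003 -0.005 0.014 0.001;-0.003 -0.005 0.014 0.001;-0.003 -0.005 0.014 0.001;-0.003 -0.005 0.014 0.001;-0.003 -0.005 0.014 0.001;-0.003 -0.005 0.014 0.001;-0.003 -0.005 0.014 0.001" --jaw 1 --force 45

```text
clock: 3.07
tool_pos: [0.6238, 0.3022, 0.0761]
eef_rot: [0.333, 0.943, 0.0, 0.0]
contact_force: [1.1, 1.8, -0.3]
opening: 0.265
finger_force: 0.2
```

```bash
python3 -c "
from h import *
rel([[.6237,.3045,.078]],51.1)"
```

```text
pos [0.6238 0.3022 0.0761] yaw_y 51.08 tilt [ 1.e-04  3.e-04 -1.e+00] q [-0.46  0.98 -0.12  1.45  0.15  0.72  0.25] t 3.0667 grip 0.21654927637428045 0.26516125543764446
[0.6237 0.3045 0.078 ] -> [ 0.005   0.0057 -0.0063] -0.0001
```

Call:
send_rows --rows "0 0 0 0;0 0 0 0;0 0 0 0;0 0 0 0;0 0 0 0;0 0 0 0"

```text
clock: 3.57
tool_pos: [0.6237, 0.3022, 0.0761]
eef_rot: [0.333, 0.943, 0.0, -0.0]
contact_force: [1.0, -0.0, -1.2]
opening: 0.242
finger_force: 44.8
```

Call:
send_rows --rows "0 0 -0.03 0;0 0 -0.1 0;0 0 -0.2 0;0 0 -0.3 0;0 0 -0.4 0;0 0 -0.5 0;0 0 -0.5 0;0 0 -0.5 0;0 0 -0.5 0"

```text
clock: 4.32
tool_pos: [0.6227, 0.3014, 0.225]
eef_rot: [0.333, 0.943, -0.001, -0.001]
contact_force: [-0.3, 0.2, -2.2]
opening: 0.249
finger_force: 44.8
```

```bash
python3 -c "
from h import *
rel([[*ws(.062,.06),.226],[*ws(0,.2),.226]],98.7)"
```

```text
pos [0.6227 0.3014 0.225 ] yaw_y 51.08 tilt [ 9.0e-04 -2.6e-03 -1.0e+00] q [-0.45  0.8  -0.14  1.35  0.12  1.    0.28] t 4.3167 grip 44.830738438759 0.2494539000520025
[ 0.5702 -0.0541  0.226 ] -> [-0.6084 -1.032  -0.0011] -0.1323
[0.4877 0.0749 0.226 ] -> [-0.1243 -0.8701 -0.0011] -0.1323
```

Call:
send_rows --rows "-0.12 -0.87 0 -0.132;-0.12 -0.87 0 -0.132;-0.12 -0.87 0 -0.132;-0.12 -0.87 0 -0.132;-0.12 -0.87 0 -0.132;-0.12 -0.87 0 -0.132;-0.12 -0.87 0 -0.132;-0.12 -0.87 0 -0.132;-0.12 -0.87 0 -0.132;-0.12 -0.87 0 -0.132"

```text
clock: 5.15
tool_pos: [0.488, 0.0776, 0.2255]
eef_rot: [-0.075, 0.997, 0.001, -0.0]
contact_force: [0.4, 0.2, -2.0]
opening: 0.248
finger_force: 44.8
```

```bash
python3 -c "
from h import *
rel([[*ws(.051,.05),.226]],98.7)"
```

```text
pos [0.488  0.0776 0.2255] yaw_y 98.58 tilt [ 4.0e-04  1.4e-03 -1.0e+00] q [ 0.01  0.56 -0.41  1.96  0.34  0.69  1.12] t 5.15 grip 44.811358825536445 0.24765944530089162
[ 0.5609 -0.0657  0.226 ] -> [-0.169  -0.5083 -0.0025] -0.0003
```

Call:
send_rows --rows "-0.169 -0.508 0 0;-0.169 -0.508 0 0;-0.169 -0.508 0 0;-0.169 -0.508 0 0;-0.169 -0.508 0 0;-0.169 -0.508 0 0;-0.169 -0.508 0 0;-0.169 -0.508 0 0"

```text
clock: 5.82
tool_pos: [0.5606, -0.0638, 0.2258]
eef_rot: [-0.077, 0.997, 0.001, -0.0]
contact_force: [-0.0, 0.8, -1.7]
opening: 0.244
finger_force: 44.8
```

```bash
python3 - <<'E'
from h import *
rel([[*ws(.051,.05),.151]],98.7)
p,d,c=snap("scene"); cv2.imwrite("pics/s1.png",cv2.resize(p[60:260,150:400],None,fx=3,fy=3)[:,:,::-1])
E
```

```text
pos [ 0.5606 -0.0638  0.2258] yaw_y 98.81 tilt [ 3.0e-04  1.8e-03 -1.0e+00] q [ 0.28  0.65 -0.42  1.76  0.35  0.81  1.42] t 5.8167 grip 44.8072011815384 0.2439907101901971
[ 0.5609 -0.0657  0.151 ] -> [-0.     -0.0067  0.2495] 0.0003
```

View pics/s1.png

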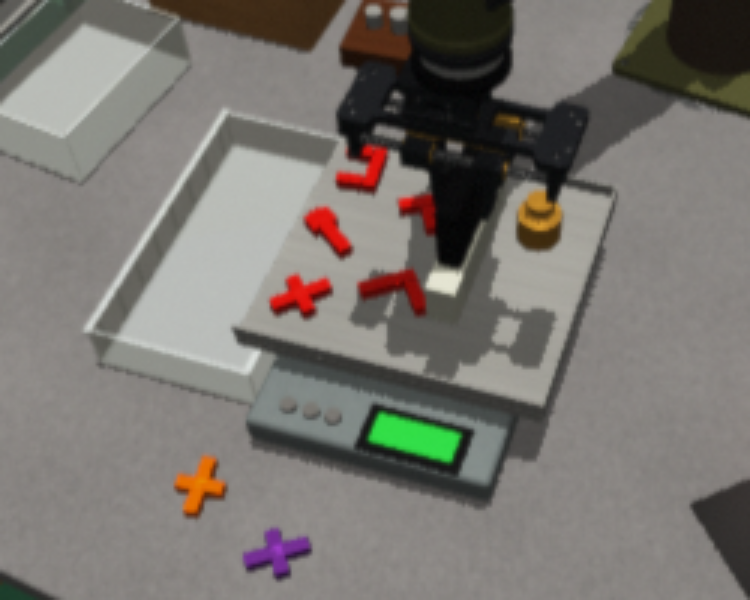

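The scene view shows the scraper (foot near (445,280) in the crop) held upright behind the L (395,285), clear of the weight (540,220). I'm lowering it now.

Call:
send_rows --rows "0 -0.005 0.05 0;0 -0.005 0.1 0;0 -0.005 0.15 0;0 -0.005 0.2 0;0 -0.005 0.23 0;0 -0.005 0.245 0;0 -0.005 0.248 0;0 -0.005 0.248 0;0 -0.005 0.248 0"

```text
clock: 6.62
tool_pos: [0.5615, -0.0678, 0.1524]
eef_rot: [-0.075, 0.997, 0.0, 0.001]
contact_force: [0.2, -0.6, -2.1]
opening: 0.246
finger_force: 44.8
```

```bash
python3 -c "
from h import *
rel([[*ws(.051,.05),.151],[*ws(.051,-.2),.151]],98.7)"
```

```text
pos [ 0.5615 -0.0678  0.1524] yaw_y 98.62 tilt [-1.5e-03 -1.0e-04 -1.0e+00] q [ 0.25  0.75 -0.37  1.82  0.42  0.65  1.36] t 6.6167 grip 44.80739393038675 0.24646352782825975
[ 0.5609 -0.0657  0.151 ] -> [0.001  0.0075 0.0048] -0.0002
[ 0.5987 -0.3128  0.151 ] -> [-2.000e-04 -8.258e-01  4.900e-03] -0.0002
```

Call:
send_rows --rows "0 -0.03 0.004 0;0 -0.06 0.004 0;0 -0.09 0.004 0;0 -0.12 0.004 0;0 -0.15 0.004 0;0 -0.18 0.004 0;0 -0.21 0.004 0;0 -0.24 0.004 0;0 -0.27 0.004 0;0 -0.3 0.004 0"

```text
clock: 7.45
tool_pos: [0.5745, -0.158, 0.1505]
eef_rot: [-0.075, 0.997, 0.0, -0.0]
contact_force: [-0.0, 0.2, -2.1]
opening: 0.247
finger_force: 44.8
```

Call:
send_rows --rows "0 -0.03 0 0;0 -0.06 0 0;0 -0.09 0 0;0 -0.12 0 0;0 -0.15 0 0;0 -0.18 0 0;0 -0.21 0 0;0 -0.24 0 0;0 -0.27 0 0;0 -0.3 0 0"

```text
clock: 8.28
tool_pos: [0.5879, -0.2472, 0.1505]
eef_rot: [-0.075, 0.997, -0.0, -0.0]
contact_force: [0.6, 1.2, -1.8]
opening: 0.246
finger_force: 44.8
```

Call:
send_rows --rows "0 -0.03 0 0;0 -0.06 0 0;0 -0.09 0 0;0 -0.12 0 0;0 -0.15 0 0;0 -0.18 0 0;0 -0.21 0 0;0 -0.23 0 0;0 -0.23 0 0;0 -0.23 0 0"

```text
clock: 9.12
tool_pos: [0.598, -0.3145, 0.1503]
eef_rot: [-0.075, 0.997, 0.0, -0.0]
contact_force: [-0.8, 1.2, -2.8]
opening: 0.248
finger_force: 44.8
```

```bash
python3 - <<'E'
from h import *
rel([[*ws(-.053,-.2),.226],[*ws(-.053,.035),.226]],98.7)
p,d,c=snap("scene"); cv2.imwrite("pics/s2.png",cv2.resize(p[60:260,150:400],None,fx=3,fy=3)[:,:,::-1])
E
```

```text
pos [ 0.598  -0.3145  0.1503] yaw_y 98.56 tilt [ 0.e+00  5.e-04 -1.e+00] q [ 0.63  0.88 -0.42  1.47  0.42  0.88  1.79] t 9.1167 grip 44.807179112685844 0.24765079907312482
[ 0.4959 -0.3285  0.226 ] -> [ 0.3437  0.0046 -0.2522] -0.0004
[ 0.4603 -0.0962  0.226 ] -> [ 0.3456  0.7879 -0.2519] -0.0004
```

View pics/s2.png

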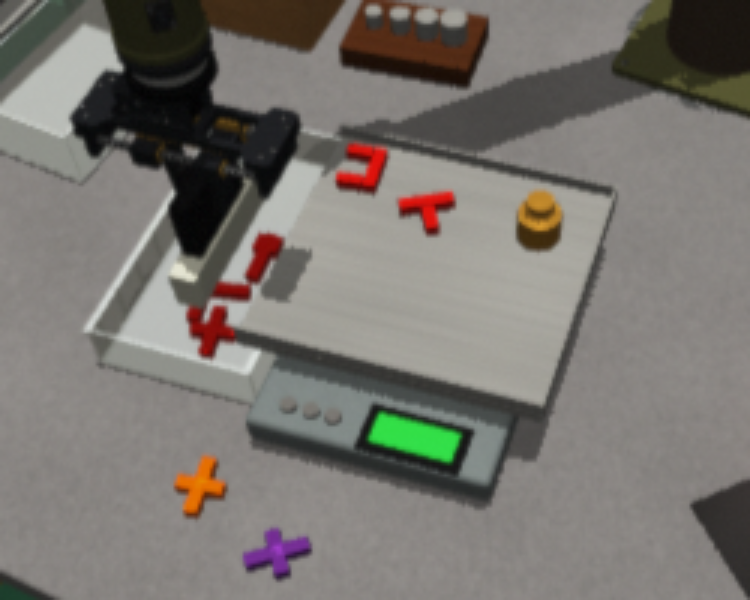

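Three offcuts (cross, L and bar at around (210–265, 250–330) in the crop) are now in the tub. The U and T are still on the pan, and the weight hasn't moved. Next is the left stroke.

Call:
send_rows --rows "0 0 -0.1 0;0 0 -0.2 0;0 0 -0.25 0;0.15 0.1 -0.25 0;0.25 0.2 -0.25 0;0.345 0.3 -0.25 0;0.345 0.42 -0.25 0;0.345 0.54 -0.25 0;0.345 0.66 -0.25 0;0.345 0.74 -0.25 0"

```text
clock: 10.0
tool_pos: [0.4615, -0.1057, 0.2262]
eef_rot: [-0.077, 0.997, 0.001, 0.0]
contact_force: [0.1, -0.3, -1.1]
opening: 0.246
finger_force: 44.8
```

Call:
send_rows --rows "0 0.03 0 0;0 0.045 0 0;0 0.045 0 0;0 0.045 0 0"

```text
clock: 10.33
tool_pos: [0.4609, -0.0983, 0.2255]
eef_rot: [-0.074, 0.997, -0.0, 0.0]
contact_force: [-0.9, -0.4, -2.3]
opening: 0.246
finger_force: 44.8
```

```bash
python3 -c "
from h import *
rel([[*ws(-.053,.033),.151]],98.7)"
```

```text
pos [ 0.4609 -0.0983  0.2255] yaw_y 98.51 tilt [-1.e-04 -9.e-04 -1.e+00] q [ 0.41  0.54 -0.45  2.02  0.38  0.66  1.43] t 10.3333 grip 44.84871513443068 0.24622284303017994
[ 0.4606 -0.0982  0.151 ] -> [0.0008 0.0005 0.2483] -0.0005
```

Call:
send_rows --rows "0 0 0.05 0;0 0 0.1 0;0 0 0.15 0;0 0 0.2 0;0 0 0.23 0;0 0 0.245 0;0 0 0.248 0;0 0 0.248 0;0 0 0.248 0"

```text
clock: 11.08
tool_pos: [0.4611, -0.0972, 0.1516]
eef_rot: [-0.075, 0.997, -0.0, 0.001]
contact_force: [0.9, 0.0, -2.1]
opening: 0.245
finger_force: 44.8
```

```bash
python3 -c "
from h import *
rel([[*ws(-.053,.033),.151],[*ws(-.053,-.2),.151]],98.7)"
```

```text
pos [ 0.4611 -0.0972  0.1516] yaw_y 98.57 tilt [-1.2e-03 -3.0e-04 -1.0e+00] q [ 0.33  0.66 -0.35  2.1   0.49  0.46  1.33] t 11.0833 grip 44.84866500017233 0.24467055607234225
[ 0.4606 -0.0982  0.151 ] -> [ 0.0021 -0.0029  0.002 ] -0.0004
[ 0.4959 -0.3285  0.151 ] -> [ 3.000e-04 -7.796e-01  2.300e-03] -0.0004
```

Call:
send_rows --rows "0 -0.03 0.003 0;0 -0.06 0.003 0;0 -0.09 0.003 0;0 -0.12 0.003 0;0 -0.15 0.003 0;0 -0.18 0.003 0;0 -0.21 0.003 0;0 -0.24 0.003 0;0 -0.27 0.003 0;0 -0.3 0.003 0"

```text
clock: 11.92
tool_pos: [0.4741, -0.1868, 0.1501]
eef_rot: [-0.075, 0.997, 0.0, 0.0]
contact_force: [0.4, 0.6, -2.6]
opening: 0.244
finger_force: 44.8
```

Call:
send_rows --rows "0 -0.03 0 0;0 -0.06 0 0;0 -0.09 0 0;0 -0.12 0 0;0 -0.15 0 0;0 -0.18 0 0;0 -0.21 0 0;0 -0.24 0 0;0 -0.27 0 0;0 -0.3 0 0"

```text
clock: 12.75
tool_pos: [0.4875, -0.276, 0.1502]
eef_rot: [-0.075, 0.997, -0.0, -0.0]
contact_force: [-0.2, -0.2, -2.2]
opening: 0.247
finger_force: 44.8
```

Call:
send_rows --rows "0 -0.03 0 0;0 -0.06 0 0;0 -0.09 0 0;0 -0.12 0 0;0 -0.15 0 0;0 -0.18 0 0;0 -0.18 0 0;0 -0.18 0 0"

```text
clock: 13.42
tool_pos: [0.4954, -0.3288, 0.15]
eef_rot: [-0.074, 0.997, 0.0, -0.0]
contact_force: [-0.1, -0.0, -2.2]
opening: 0.247
finger_force: 44.8
```

```bash
python3 - <<'E'
from h import *
rel([[*ws(0,.2),.226]],98.7)
p,d,c=snap("scene"); cv2.imwrite("pics/s3.png",cv2.resize(p[60:260,150:400],None,fx=3,fy=3)[:,:,::-1])
E
```

```text
pos [ 0.4954 -0.3288  0.15  ] yaw_y 98.53 tilt [ 0.e+00  2.e-04 -1.e+00] q [ 0.76  0.79 -0.45  1.73  0.48  0.73  1.79] t 13.4167 grip 44.84845508588478 0.24717281036461897
[0.4877 0.0749 0.226 ] -> [-0.1744  1.3346 -0.2529] -0.0005
```

View pics/s3.png

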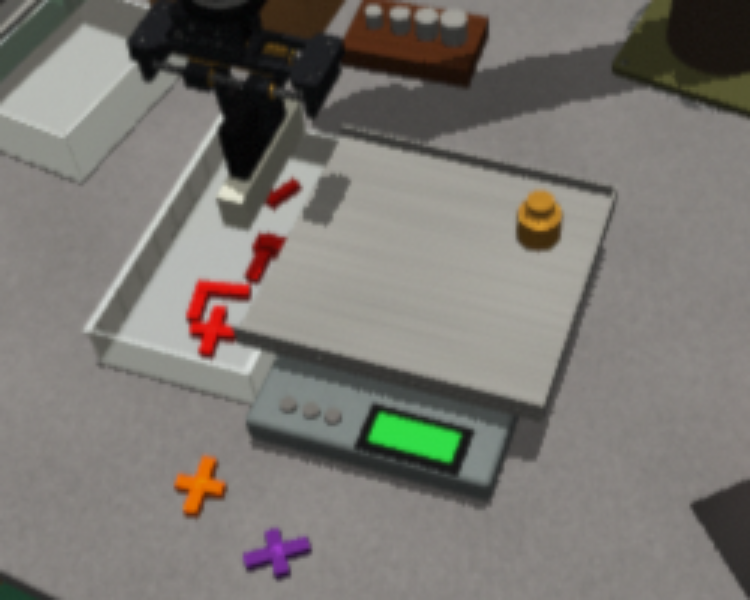

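The pan is clear, the weight is in place, and the offcuts are in the tub, with the U and T partly hidden by the scraper. I'll lift, move away and check from the top camera.

Call:
send_rows --rows "0 0 -0.1 0;0 0 -0.2 0;0 0 -0.25 0;-0.1 0.1 -0.25 0;-0.17 0.22 -0.25 0;-0.17 0.34 -0.25 0;-0.17 0.46 -0.25 0;-0.17 0.58 -0.25 0;-0.17 0.7 -0.25 0;-0.17 0.82 -0.25 0"

```text
clock: 14.3
tool_pos: [0.5082, -0.0749, 0.2253]
eef_rot: [-0.076, 0.997, 0.0, -0.0]
contact_force: [-0.2, 1.2, -3.3]
opening: 0.243
finger_force: 44.9
```

Call:
send_rows --rows "0 0.12 0 0;0 0.24 0 0;0 0.36 0 0;0 0.48 0 0;0 0.52 0 0;0 0.52 0 0;0 0.52 0 0"

```text
clock: 14.88
tool_pos: [0.4853, 0.0778, 0.2254]
eef_rot: [-0.077, 0.997, -0.0, -0.0]
contact_force: [0.4, -1.2, -1.2]
opening: 0.246
finger_force: 44.9
```

```bash
python3 - <<'E'
from h import *
p,d,c=snap("top"); cv2.imwrite("pics/t2.png",cv2.resize(p[140:330,280:530],None,fx=3,fy=3)[:,:,::-1]); P=cloud(c,d); S=sc(P)
hsv=cv2.cvtColor(p,cv2.COLOR_RGB2HSV)
red=(hsv[...,1]>150)&((hsv[...,0]<6)|(hsv[...,0]>172))&(p[...,0]>60); red[:, :290]=0
n,l,st,ce=cv2.connectedComponentsWithStats(red.astype(np.uint8))
for i in range(1,n):
    if st[i,4]>20: q=S[l==i]; print(ce[i].round(),st[i,4],"x",np.percentile(q[:,0],[2,98]).round(3),"y",np.percentile(q[:,1],[2,98]).round(3),"zmax",P[l==i][:,2].max())
m=np.array([.6313,.2987])
rel([[*m,.226]],51.3)
# mat refine: dark visible region
z=np.load("top0.npz")
mm=(p.max(2)<50)&(P[...,2]<.014); mm[:140]=0; mm[250:]=0; mm[:,:120]=0; mm[:,250:]=0
mm=cv2.morphologyEx(mm.astype(np.uint8),cv2.MORPH_OPEN,np.ones((5,5)))
n,l,st,ce=cv2.connectedComponentsWithStats(mm); k=1+st[1:,4].argmax(); print(cv2.minAreaRect(P[l==k][:,:2].astype(np.float32)),st[k])
E
```

```text
[445. 192.] 198 x [0.072 0.124] y [-0.221 -0.182] zmax 0.9896912225353527
[456. 208.] 201 x [0.038 0.089] y [-0.239 -0.188] zmax 0.9896912225353527
[448. 239.] 258 x [-0.034  0.022] y [-0.205 -0.167] zmax 0.041382915275373744
[473. 277.] 264 x [-0.132 -0.082] y [-0.255 -0.198] zmax 0.9896912225353527
pos [0.4855 0.0762 0.2252] yaw_y 98.63 tilt [ 6.e-04 -1.e-03 -1.e+00] q [ 0.04  0.57 -0.46  1.97  0.38  0.69  1.07] t 14.9333 grip 44.85550348763354 0.2484729698586563
[0.6313 0.2987 0.226 ] -> [-0.5917  0.6603 -0.0037] 0.1315
((0.6438723802566528, 0.31289950013160706), (0.16024169325828552, 0.10679654777050018), 50.838409423828125) [ 145  158   76   60 2624]
```

View pics/t2.png

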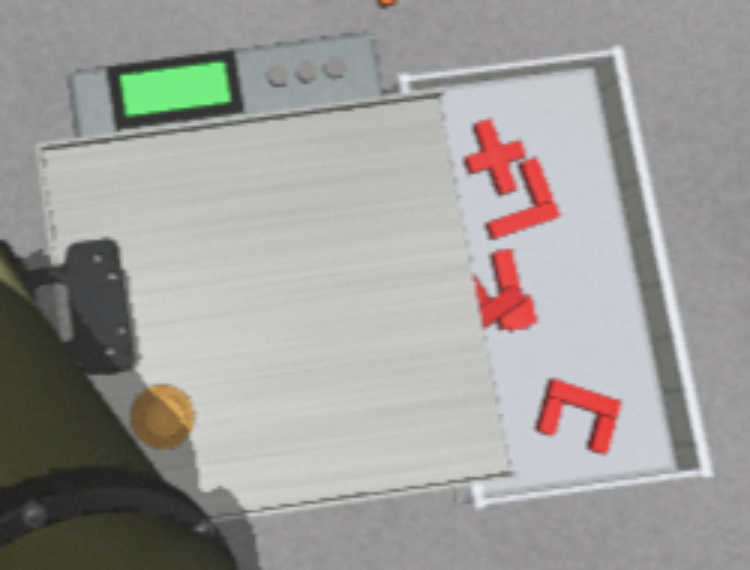

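```bash
python3 - <<'E'
from h import *
p,d,c=snap("top"); P=cloud(c,d); S=sc(P)
hsv=cv2.cvtColor(p,cv2.COLOR_RGB2HSV)
red=(hsv[...,1]>150)&((hsv[...,0]<6)|(hsv[...,0]>172))&(p[...,0]>60); red[:,:430]=0; red[:,470:]=0; red[:220]=0; red[255:]=0
for v in range(222,252,2):
    print(v," ".join("%3d"%(1000*P[v,u,2]) if red[v,u] else " . " for u in range(434,462,2)))
rel([[.632,.2995,.226]],51.1)
E
```

```text
222  .   .   .   .   .   .   .   .   .   .   .   .   .   . 
224  .   .   .   .   .   .   17  17  .   .   .   .   .   . 
226  .   .   .   .   .   .   20  21  18  .   .   .   .   . 
228  .   .   .   .   .   .   17  16  18  .   .   .   .   . 
230  .   .   .   .   .   .   19  20  16  .   .   .   .   . 
232  .   .   .   .   .   .   15  17  15  .   .   .   .   . 
234  .   .   .   .   .   .   .   20  18  18  .   .   .   . 
236  .   .   .   25  .   .   .   33  37  37  .   .   .   . 
238  .   .   .   25  .   .   .   35  38  39  .   .   .   . 
240  .   .   .   28  29  31  32  35  36  38  33  20  .   . 
242  .   .   .   .   27  30  31  32  37  18  17  14  .   . 
244  .   .   .   .   26  29  31  27  20  21  17  17  .   . 
246  .   .   .   .   27  30 989  19  18  16  17  16  .   . 
248  .   .   .   .   .   .   .   19  17  19  20  .   .   . 
250  .   .   .   .   .   .   .   .   .   .   .   .   .   . 
pos [0.4857 0.0755 0.2251] yaw_y 98.52 tilt [ 7.0e-04 -1.1e-03 -1.0e+00] q [ 0.04  0.57 -0.46  1.97  0.38  0.69  1.07] t 14.9833 grip 44.855408056173474 0.24991536361956201
[0.632  0.2995 0.226 ] -> [-0.593   0.6663 -0.0041] 0.1317
```

The T rests on the bar and slopes down towards the near wall, with its top below 40 mm. All five offcuts are in the tub, so the scraper goes back to the mat.

Call:
send_rows --rows "-0.593 0.666 0 0.132;-0.593 0.666 0 0.132;-0.593 0.666 0 0.132;-0.593 0.666 0 0.132;-0.593 0.666 0 0.132;-0.593 0.666 0 0.132;-0.593 0.666 0 0.132;-0.593 0.666 0 0.132;-0.593 0.666 0 0.132;-0.593 0.666 0 0.132"

```text
clock: 15.82
tool_pos: [0.632, 0.2978, 0.2245]
eef_rot: [0.334, 0.943, -0.002, -0.0]
contact_force: [0.9, -0.1, -2.4]
opening: 0.245
finger_force: 44.8
```

```bash
python3 -c "
from h import *
rel([[.632,.2995,.082]],51.1)"
```

```text
pos [0.632  0.2978 0.2245] yaw_y 50.99 tilt [-7.0e-04 -3.1e-03 -1.0e+00] q [-0.42  0.81 -0.18  1.33  0.16  1.02  0.26] t 15.8167 grip 44.82819136697799 0.24504636416517855
[0.632  0.2995 0.082 ] -> [0.0038 0.0058 0.475 ] -0.0003
```

Call:
send_rows --rows "0.004 0.004 0.1 0;0.004 0.004 0.2 0;0.004 0.004 0.3 0;0.004 0.004 0.38 0;0.004 0.004 0.43 0;0.004 0.004 0.46 0;0.004 0.004 0.475 0;0.004 0.004 0.48 0;0.004 0.004 0.48 0;0.004 0.004 0.48 0"

```text
clock: 16.65
tool_pos: [0.6326, 0.3027, 0.0826]
eef_rot: [0.333, 0.943, 0.001, 0.001]
contact_force: [0.1, -0.0, -1.6]
opening: 0.245
finger_force: 44.8
```

```bash
python3 -c "
from h import *
rel([[.632,.2995,.0763]],51.1)"
```

```text
pos [0.6326 0.3027 0.0826] yaw_y 51.05 tilt [-8.0e-04  2.2e-03 -1.0e+00] q [-0.43  0.98 -0.16  1.42  0.19  0.76  0.23] t 16.65 grip 44.82815770315938 0.24459755253766083
[0.632  0.2995 0.0763] -> [-0.0051 -0.0097  0.0211] -0.0001
```

Call:
send_rows --rows "0 0 0.005 0;0 0 0.01 0;0 0 0.014 0;0 0 0.018 0;0 0 0.02 0;0 0 0.02 0;0 0 0.02 0;0 0 0.02 0"

```text
clock: 17.32
tool_pos: [0.6319, 0.3028, 0.076]
eef_rot: [0.333, 0.943, 0.0, 0.0]
contact_force: [-1.9, -0.9, 6.0]
opening: 0.244
finger_force: 44.9
```

It is seated on the mat (force +6 N). Releasing.

Call:
send_rows --rows "0 0 0 0;0 0 0 0;0 0 0 0;0 0 0 0;0 0 0 0;0 0 0 0;0 0 0 0;0 0 0 0;0 0 0 0;0 0 0 0" --jaw -1

```text
clock: 18.15
tool_pos: [0.6318, 0.3026, 0.0752]
eef_rot: [0.333, 0.943, 0.0, 0.0]
contact_force: [-0.1, 0.2, 1.2]
opening: 0.977
finger_force: 0.0
```

Call:
send_rows --rows "0 0 -0.05 0;0 0 -0.15 0;0 0 -0.25 0;0 0 -0.35 0;0 0 -0.45 0;0 0 -0.55 0;0.4 0 -0.55 0;0.6 0 -0.55 0;0.6 0 -0.55 0;0.6 0 -0.55 0"

```text
clock: 18.98
tool_pos: [0.5008, 0.4083, 0.2419]
eef_rot: [0.334, 0.943, 0.001, 0.0]
contact_force: [1.5, -0.1, 0.4]
opening: 1.003
finger_force: 0.0
```

Call:
send_rows --rows "0 0 0 0;0 0 0 0;0 0 0 0"

```text
clock: 19.23
tool_pos: [0.5027, 0.407, 0.2413]
eef_rot: [0.333, 0.943, 0.0, 0.001]
contact_force: [0.4, -1.3, -0.2]
opening: 1.004
finger_force: 0.0
```

```bash
python3 - <<'E'
from h import *
p,d,c=snap("top"); cv2.imwrite("pics/t3.png",cv2.resize(p[100:330,80:530],None,fx=1.7,fy=1.7)[:,:,::-1]); P=cloud(c,d)
m=np.zeros((400,640),bool); m[140:250,120:250]=1
for lo,hi in((.105,.13),(.043,.056)):
    k=m&(P[...,2]>lo)&(P[...,2]<hi); print(k.sum(),cv2.minAreaRect(P[k][:,:2].astype(np.float32)),np.median(P[k][:,2]))
E
```

```text
537 ((0.6303765177726746, 0.30406513810157776), (0.023064639419317245, 0.09990774095058441), 51.20643997192383) 0.1158256542623497
421 ((0.6304763555526733, 0.3039894104003906), (0.02959989383816719, 0.14949235320091248), 51.284576416015625) 0.05019211728515516
```

View pics/t3.png

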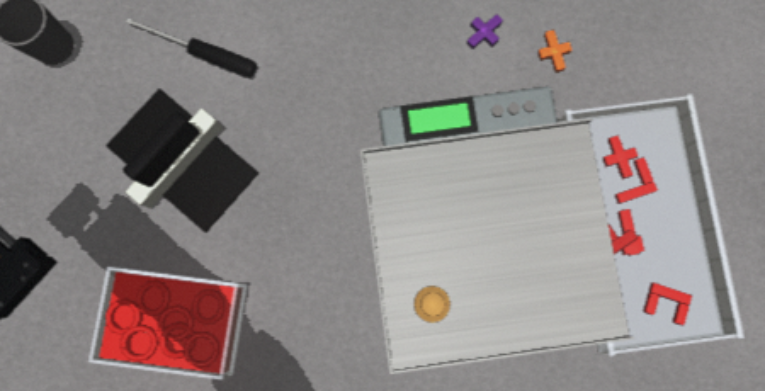

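The scraper stands upright mid-mat (178,158), the weight (432,304) hasn't moved, and all five offcuts are in the tub. The gripper is clear, so I'm handing in.

```bash
python3 -c "
from plant import finish_job
print(finish_job())"
```

```text
the job is handed in; nothing more can be done
None
```

The job is handed in: all five offcuts are in the scrap tub, the check weight was left where it stood, and the scraper is upright within about 5 mm of its mat's centre, at 19 s on the clock; no verdict was returned.

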